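# Shim the rocking instrument cradle

## Task

The cradle of the attitude indicator rocks because its front foot hangs clear of the bench. Push the loose aluminium wedge along the bench, thin end first and squarely, under the middle of that front foot until it is snug and the rocking stops; then press down firmly on the round pad above the foot to prove that the cradle no longer tips, and move clear. Do not lift the wedge off the bench, and leave the other things where they lie.

Things in the scene. Friction and masses are not known exactly. Their poses are not given: they have to be found in the camera images.
- stand: Fixed steel saddle (36 x 130 mm) under the middle of the cradle. Origin on the bench below the cross bar; x runs level from the cradle's front (foot, pad, dial on the -x side) to its rear, z up. The cradle is a grey plate 196 mm long, 100 wide, top 30 mm above the bench; on it a round black instrument from x = -25 to +103 mm, up to 122 mm high.
- cradle (a joint): Rocking angle about the cross bar (14 mm above the bench), rad. 0: rear foot down, plate level; it rests here by its own weight. It grows as the front end tips down, to 0.105 with the front foot almost on the bench. Unshimmed, about 4 N on the pad tips it; a firm test press is 8 to 20 N. It cannot go below 0.
- front_foot: Front foot of the cradle: a steel bar lying sideways (along y), 14 mm in diameter, 40 mm long, fixed under the front end of the plate. Origin at the middle of its lowest line, 90 mm ahead of (-x from) the stand's origin and 10 mm above the bench when the cradle is level. Axes as the stand's.
- press_pad: Round steel pad on top of the plate above the front foot, 36 mm in diameter, 4 mm thick; part of the cradle. Origin at the centre of its underside, 84 mm ahead of (-x from) the stand's origin and 30 mm above the bench when level; its top is 34 mm above the bench.
- wedge: Loose aluminium wedge, 80 mm long (x), 44 wide (y), 0.1 kg. Origin: centre of its flat underside. Top slopes from 3 mm at the thin end (+x) to 17 mm at the upright back face (-x). It starts before the foot, thin end roughly towards it, 20 to 45 mm short, up to 35 mm aside, turned up to 0.2 rad. It is snug, and stops hard, when the thin end is about 39 mm past the foot's origin.
- wedge_tip (a point): Middle of the lower edge of the wedge's thin end (40 mm along +x from the wedge's origin, on the bench).
- bezel_ring: Bystander: loose dark steel ring, 84 mm across, 10 mm high. Origin under its centre.
- standoff: Bystander: upright brass standoff, 22 mm diameter, 50 mm high. Origin under its centre.
- parallel_block: Bystander: flat steel block 60 x 22 x 12 mm, no taper. Origin under its centre.
- screwdriver: Bystander: screwdriver about 160 mm long lying on the bench.
- screw_jar: Bystander: jar, 48 mm diameter, 60 mm high. Origin under its centre.
- small_gauge: Bystander: black round gauge, 60 mm diameter, 34 mm high. Origin under its centre.
- mug: Bystander: white mug, 76 mm diameter, 85 mm high. Origin under its centre.
Things that resemble listed ones, but are neither listed nor needed, are in the scene too. What is shaped like the stand but green is not meant. There is more than one size of the wedge; the job needs the smaller.

How it is judged:
By the outcome, as a careful person would: the job done as asked, in the order asked, and still so for the second after the job is handed in, with the robot touching nothing.
It also fails if it takes over 51 s, if anything falls off the work surface, if the arm or the gripper's body presses on something with over 40 N, if the wrist force passes 120 N, or if a joint passes its speed limit or range.

## Robot

A 6-joint arm with a two-finger parallel gripper is mounted at the origin on the work surface. World frame = base frame: x ahead of the robot, y to its left, z up, the work surface at z = 0. Lengths are in m, angles in rad, forces in N, time in s.
With the tool pointing down it reaches from about 0.3 to 0.775 m from the base axis. Payload 14.6 kg.
Tool frame: the origin (TCP) lies at the very end of the fingers, on their centre line; the grasp point (between the pads) lies 19 mm behind it; z points along the fingers, x is the direction in which the jaws open and shut, and the axes are right-handed (so a half turn about z gives the same grasp; the last joint's range is limited). The gripper opens to 94 mm and grips with 3 to 60 N. Pads are 16 mm wide; open, the fingers measure 119 mm over their backs; the gripper's body (75 mm by 177 mm) begins 78 mm behind the grasp point.
Start: joints at [1.26, 0.3, 1.521, -0, 1.321, -0.067], TCP at [0.133, 0.534, 0.205] pointing down, gripper open.
Joint ranges: [-3.03, 3.03], [-0.79, 2.21], [0.23, 2.52], [-1.04, 4.18], [0, 3.07], [-2.55, 2.55]. Speed limits (rad/s): [2.22, 2.22, 2.57, 3.14, 3.14, 3.14].

## Interface

Orientations are given as a unit quaternion [w, x, y, z].
In Python, from station import * gives the robot as it stands. The module is installed in compiled form; this text tells all that it offers.
- The arm moves only by the tool move_arm, never from a script. Its argument "rows" is a list of rows, each a list of 2 entries, a list of its own where there are three numbers: the shift along the world's x, y, z in mm, then the turn, a rotation vector about the world's x, y, z in degrees. A call has 1 to 5 rows; each row is the pose to reach, as a shift and turn from the pose commanded when the call began; what a row does not reach only later rows make up. A row lasts 1/10 s, in which the tool goes at most 50 mm and 8.59 degrees, less where a joint would pass 70% of its speed; a pose out of reach is approached as far as the arm can. A call with a gripper value outside its range is refused whole. "fingers" is the opening, from 0 (shut) to 1 (fully open), set as the call begins (left out, the last holds). The fingers move at their own pace and stop on an object; "newtons" is the grip in N (left out, the last holds). Time passes only in rows, so rows that repeat a pose let the fingers close. It gives the time, the measured TCP pose, the force and the opening at its end, in the units of the state.
- state(): the state, without advancing time (a new reading comes with each control period).
- read_camera(name): name is "scene" or "side" or "wrist"; returns a dict with "pixels" (400x640x3 uint8, red, green, blue), "z_map" (400x640 float32, m along the optical axis (not along the pixel's ray), 0 where there is no reading), "mtx" (3x3 intrinsics, pixels), "rvec" (rotation vector, rad) and "tvec" (3), from world to camera coordinates, as OpenCV has them; the wrist camera has in their place "T_tool_cam" (4x4, takes a point from camera to tool coordinates, whose origin is the TCP and whose axes are the tool frame's). Camera axes: x right, y down, z forward; pixel columns grow to the right and rows downward; lengths in m; the calibration is good to about 2 mm. A picture is of the moment at which its call begins: read the wrist's pose just before it.
- hand_in(): hands the job in, once; it reports no verdict.
The state is a dict: "time_s": time; "q": joint angles; "joint_vel": joint speeds; "tau": joint torques, N m; "eef_pos": TCP position; "ee_rot": TCP orientation; "force": force on the tool from outside, world axes, zero at the start; "torque": the same for the moment, N m; "width": finger opening in m.
Only numpy, scipy, OpenCV 4.12 (cv2) and the standard library are available. Lean on these libraries where they do the work, as an engineer would, in place of code of your own. Each camera call takes 0.05 s, during which the arm holds its last target. There are 200 camera calls.

## Working session

There is one attempt and no reset: what is moved stays moved. The work goes in short steps, Python scripts to look and compute and a tool call to move; the robot and the scene stay as the last step left them, time stands still between calls to the robot, and variables do not carry over. Pictures are saved under pics/ and viewed, about 8 in all and at most 12, crops included, and the job is handed in when it is done.

Besides the shell and the picture viewer there is one more tool, called after ">>>" by a JSON object that holds its "method" and its "body", one argument or row to a line. move_arm: Moves the arm, as the interface text tells. Its arguments: {"type":"object","properties":{"rows":{"type":"array"},"fingers":{"type":"number"},"newtons":{"type":"number"}},"required":["rows"]}

```bash
mkdir -p pics; cat > h.py <<'E'
from station import *
import numpy as np, cv2
def cam(n):
    s=state(); c=read_camera(n)
    if n=='wrist':
        w,x,y,z=s['ee_rot']; T=np.eye(4)
        from scipy.spatial.transform import Rotation as R
        T[:3,:3]=R.from_quat([x,y,z,w]).as_matrix(); T[:3,3]=s['eef_pos']
        c['Twc']=T@np.array(c['T_tool_cam'])
    else:
        M=np.eye(4); M[:3,:3]=cv2.Rodrigues(np.array(c['rvec'],float))[0]; M[:3,3]=np.ravel(c['tvec']); c['Twc']=np.linalg.inv(M)
    return c
def cloud(c):
    z=c['z_map']; K=np.array(c['mtx']); v,u=np.indices(z.shape)
    P=np.stack([(u-K[0,2])/K[0,0]*z,(v-K[1,2])/K[1,1]*z,z],-1)
    return P@c['Twc'][:3,:3].T+c['Twc'][:3,3]
def ray(c,uv,h):
    K=np.array(c['mtx']); d=c['Twc'][:3,:3]@np.linalg.inv(K)@[uv[0],uv[1],1]; o=c['Twc'][:3,3]
    return o+d*(h-o[2])/d[2]
def save(c,n): cv2.imwrite('pics/'+n,c['pixels'][:,:,::-1])
E
python3 - <<'E'
from h import *
for n in('scene','side'):
    c=cam(n); save(c,n+'0.png'); np.savez(n+'0.npz',P=cloud(c),px=c['pixels'],T=c['Twc'],K=c['mtx'])
    print(n,c['Twc'][:3,3].round(3))
s=state();print(s['time_s'],s['eef_pos'],s['ee_rot'],s['width'])
E
```

```text
scene [1.357 0.102 0.818]
side [0.176 0.454 0.774]
0.1 [0.13268358 0.53351575 0.20495171] [ 3.03789891e-04  7.87837362e-01  6.15883121e-01 -4.24028042e-04] 0.09369239397733582
```

View pics/scene0.png

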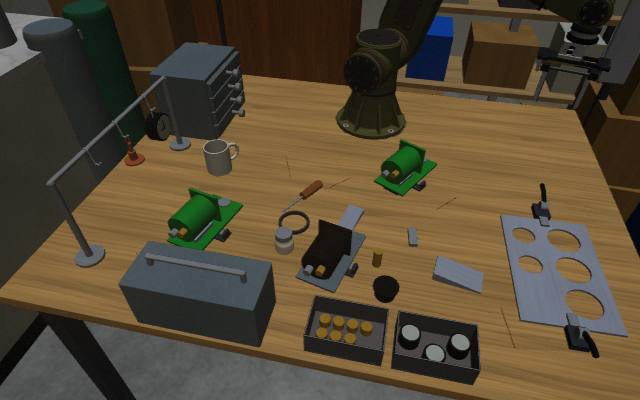

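View pics/side0.png

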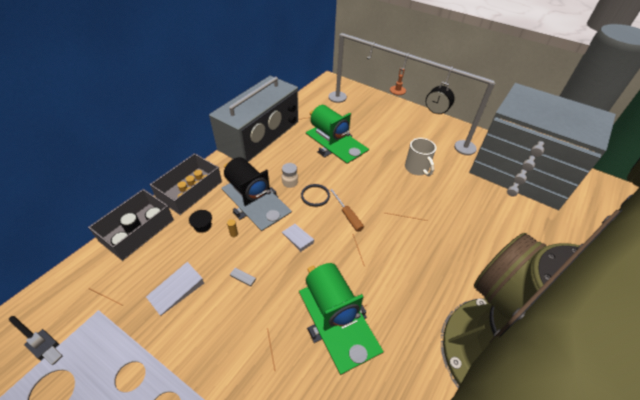

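The scene view shows the grey cradle at (333,250), with green lookalikes at (205,220) and (407,165). There are two wedges. The small one is at scene (350,216) / side (298,237), just ahead of the grey cradle's pad (side (272,214)). The large one is at scene (458,275) / side (175,290). The small one fits the description, and I'll confirm it with a crop and its size.

```bash
python3 - <<'E'
import numpy as np,cv2
d=np.load('side0.npz');px=d['px'];P=d['P']
cv2.imwrite('pics/crop1.png',cv2.resize(px[140:300,130:370,::-1],None,fx=3.3,fy=3.3,interpolation=cv2.INTER_CUBIC))
for n in('scene','side'):
    d=np.load(n+'0.npz');P=d['P'];px=d['px'].astype(int)
    sat=px.max(-1)-px.min(-1)
    m=((sat<40)&(P[...,2]>-.004)&(P[...,2]<.04)&(px.mean(-1)>60)).astype(np.uint8)
    k,l,st,ce=cv2.connectedComponentsWithStats(cv2.morphologyEx(m,cv2.MORPH_OPEN,np.ones((2,2))))
    for i in range(1,k):
        if st[i,4]>60:
            q=P[l==i]; r=cv2.minAreaRect((q[:,:2]*1000).astype(np.float32))
            print(n,ce[i].round(),st[i,4],'z',np.percentile(q[:,2]*1000,[3,50,97]).round(1),np.round(r[0]),np.round(r[1]),round(r[2],1))
E
```

```text
scene [181. 145.] 172 z [ 1.6  8.  12.6] [ 303. -595.] [59. 69.] 79.1
scene [219. 171.] 200 z [-1.3 15.9 33.9] [ 420. -411.] [20. 61.] 24.1
scene [225. 203.] 88 z [28.3 32.3 35.7] [ 569. -330.] [31. 32.] 21.0
scene [352. 218.] 397 z [-1.6  8.9 33.5] [921.  42.] [878.  63.] 3.7
scene [558. 278.] 7484 z [ 0.4  5.3 12.1] [906. 428.] [ 324. 1065.] 71.1
scene [414. 236.] 143 z [-1.5 10.8 13.9] [940. 153.] [ 31. 840.] 85.1
scene [337. 267.] 862 z [-0.6 29.  32. ] [683.   5.] [ 97. 233.] 69.0
scene [285. 248.] 207 z [-2.  20.2 36.4] [ 674. -126.] [29. 53.] 41.0
scene [ 90. 257.] 395 z [ 4.3  9.2 12.9] [1082. -270.] [923.  67.] 49.3
scene [460. 274.] 990 z [ 0.9 12.9 23.1] [999. 232.] [116. 753.] 78.7
scene [316. 324.] 148 z [-0.2  2.8 26.5] [1097.   39.] [534.  23.] 11.2
scene [331. 326.] 78 z [-0.4  2.9 25.5] [868.  26.] [66. 15.] 0.2
scene [345. 329.] 88 z [ 0.1  3.4 25.3] [882.  57.] [93. 12.] 2.3
scene [371. 336.] 511 z [-0.1  2.6 36.1] [1095.  115.] [523.  56.] 1.4
scene [411. 333.] 220 z [32.4 35.2 38.4] [1100.  140.] [ 35. 518.] 77.6
scene [429. 347.] 758 z [ 0.1  3.7 57.8] [1090.  1
[... 848 characters left out ...]
167.] [162. 759.] 54.4
side [541. 199.] 338 z [ 0.2 25.4 37.9] [136. -41.] [987. 113.] 78.8
side [132. 223.] 730 z [ 0.3 33.6 59.2] [550. 304.] [152. 792.] 78.9
side [299. 238.] 445 z [ 1.6  9.3 16.9] [349. 206.] [ 75. 600.] 42.0
side [176. 289.] 1419 z [ 0.6 11.9 23.1] [429. 344.] [115. 540.] 78.6
side [244. 277.] 226 z [ 3.5 10.9 13.4] [556. 184.] [56. 21.] 7.4
side [481. 303.] 72 z [11.8 16.5 83. ] [ 81. -61.] [63. 21.] 79.6
side [ 99. 365.] 7769 z [ 2.6  5.5 17.5] [506. 456.] [629. 199.] 17.9
side [316. 334.] 112 z [ 2.6 19.5 24.3] [343. 195.] [18. 33.] 62.2
side [359. 355.] 262 z [29.9 33.6 35.9] [243. 187.] [34. 33.] 30.0
side [456. 363.] 130 z [11.5 15.1 18.3] [77. 81.] [24. 23.] 70.6
```

View pics/crop1.png

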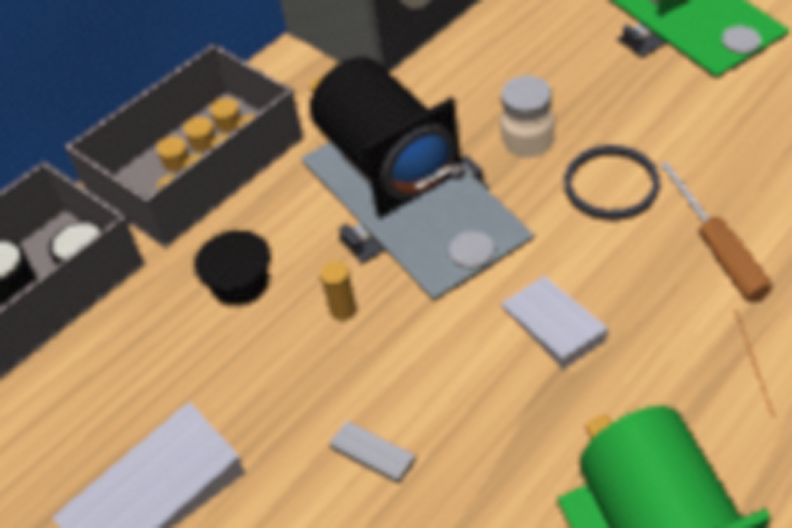

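The crop confirms it. The small wedge (crop (555,320)) lies before the grey plate with its upright back face turned away from it, and the pad is at crop (470,247). The brass standoff is at crop (337,290) and the ring is at (612,182), both clear of the push line. Now I'll measure the wedge and the cradle.

```bash
python3 - <<'E'
import numpy as np,cv2
R=lambda q:cv2.minAreaRect((q[:,:2]*1000).astype(np.float32))
for n in('scene','side'):
    d=np.load(n+'0.npz');P=d['P'];px=d['px'].astype(int)
    ok=np.linalg.norm(P-d['T'][:3,3],axis=-1)>.05
    sat=px.max(-1)-px.min(-1)
    v,u=np.indices(sat.shape)
    if n=='side': w=(u>275)&(u<325)&(v>218)&(v<258); g=(u>215)&(u<300)&(v>165)&(v<235)
    else: w=(u>325)&(u<372)&(v>200)&(v<240); g=(u>290)&(u<372)&(v>220)&(v<290)
    a=P[w&ok&(sat<40)&(px.mean(-1)>75)&(P[...,2]>.0)&(P[...,2]<.0185)]
    A=np.c_[a[:,:2],np.ones(len(a))]; c=np.linalg.lstsq(A,a[:,2],rcond=None)[0]
    e=abs(A@c-a[:,2]); t=a[e<.0025]; c=np.linalg.lstsq(np.c_[t[:,:2],np.ones(len(t))],t[:,2],rcond=None)[0]
    up=-c[:2]/np.hypot(*c[:2]); print(n,'wedge',R(a),len(a),'slope',np.hypot(*c[:2]),'tipdir deg',np.degrees(np.arctan2(up[1],up[0])))
    print(' box',cv2.boxPoints(R(t)).round(1).tolist())
    b=P[g&ok&(P[...,2]>.0265)&(P[...,2]<.0325)]; print(' plate',R(b),len(b),'\n',cv2.boxPoints(R(b)).round(1).tolist())
    p=P[g&ok&(sat<25)&(px.mean(-1)>110)&(P[...,2]>.0315)&(P[...,2]<.037)]
    if len(p)>9: print(' pad',R(p),len(p))
E
```

```text
scene wedge ((520.4466552734375, 11.311256408691406), (49.80347442626953, 87.48438262939453), 76.57364654541016) 372 slope 0.1576865650500984 tipdir deg -20.863800962402735
 box [[480.5, 0.20000000298023224], [557.5, -21.0], [569.5, 22.5], [492.5, 43.70000076293945]]
 plate ((678.44384765625, -38.1756591796875), (161.7170867919922, 198.60919189453125), 76.04703521728516) 883 
 [[562.5999755859375, -92.69999694824219], [755.2999877929688, -140.60000610351562], [794.2999877929688, 16.399999618530273], [601.5999755859375, 64.19999694824219]]
side wedge ((526.2915649414062, 13.256265640258789), (44.30805587768555, 83.45113372802734), 74.90625) 439 slope 0.15951898047719967 tipdir deg -8.711702847176786
 box [[480.5, 2.5999999046325684], [561.0999755859375, -18.600000381469727], [572.2999877929688, 24.0], [491.70001220703125, 45.099998474121094]]
 plate ((684.2649536132812, 1.51025390625), (232.32981872558594, 202.20779418945312), 36.09973907470703) 1190 
 [[530.7999877929688, 14.800000190734863], [650.0, -148.60000610351562], [837.7000122070312, -11.699999809265137], [718.5999755859375, 151.60000610351562]]
 pad ((682.0197143554688, 0.6398429870605469), (192.3725128173828, 75.12916564941406), 1.8397598266601562) 145
```

```bash
python3 - <<'E'
import numpy as np,cv2
R=lambda q:cv2.minAreaRect((q[:,:2]*1000).astype(np.float32))
for n in('scene','side'):
    d=np.load(n+'0.npz');P=d['P'];px=d['px'].astype(int);K=d['K'];T=d['T']
    sat=px.max(-1)-px.min(-1)
    m=((sat<45)&(px.mean(-1)>55)&(P[...,2]>.023)&(P[...,2]<.037)).astype(np.uint8)
    k,l,st,ce=cv2.connectedComponentsWithStats(m)
    t=(260,208) if n=='side' else (337,267)
    i=min(range(1,k),key=lambda i:np.hypot(*(ce[i]-t))+(st[i,4]<300)*1e3)
    vv,uu=np.nonzero(l==i)
    D=(np.c_[uu,vv,np.ones(len(uu))]@np.linalg.inv(K).T)@T[:3,:3].T; o=T[:3,3]
    q=o+D*((.030-o[2])/D[:,2])[:,None]
    print(n,ce[i],st[i],R(q)); 
    h=cv2.convexHull((q[:,:2]*1000).astype(np.float32)); a=cv2.approxPolyDP(h,4,True); print(a[:,0].round(1).tolist())
    if n=='side':
        b=px.mean(-1); mm=(l==i); print('bright pct',np.percentile(b[mm],[10,50,80,90,97]))
        s=mm&(b>np.percentile(b[mm],60)+15)
        k,l2,st2,ce2=cv2.connectedComponentsWithStats(s.astype(np.uint8))
        for j in range(1,k):
            if st2[j,4]>25:
                uv=ce2[j]; dd=T[:3,:3]@np.linalg.inv(K)@[*uv,1]; print('pad?',uv,st2[j],(o+dd*(.034-o[2])/dd[2])*1000, np.mean(P[l2==j],0)*1000)
E
```

```text
scene [335.83636364 266.32386364] [295 231  71  62 880] ((688.764892578125, -8.036109924316406), (100.49515533447266, 198.37599182128906), 76.0595932006836)
[[774.2999877929688, -73.19999694824219], [794.2999877929688, 17.600000381469727], [604.9000244140625, 61.70000076293945], [597.5999755859375, 29.700000762939453], [740.9000244140625, -72.0], [769.7000122070312, -79.0999984741211]]
side [259.64775414 207.54058314] [ 222  183   70   48 1269] ((682.38720703125, -5.706184387207031), (103.0213394165039, 195.5413055419922), 75.74413299560547)
[[788.9000244140625, 16.399999618530273], [601.5, 66.30000305175781], [578.9000244140625, -28.399999618530273], [671.0, -56.0], [782.0, -8.199999809265137]]
bright pct [127.6        139.66666667 141.66666667 147.         172.65333333]
pad? [272.23300971 214.44660194] [266 210  13  10 103] [609.06514718  12.52045896  34.        ] [609.76246282  11.79631969  32.86133952]
```

>>> {"method": "move_arm", "body": {
  "rows": [
    [[366,-515,0],[0,0,0]],
    [[366,-515,0],[0,0,0]],
    [[366,-515,0],[0,0,0]],
    [[366,-515,0],[0,0,0]],
    [[366,-515,0],[0,0,0]]
  ],
  "fingers": 0.75
}}

```text
time_s: 0.6
eef_pos: [0.2782, 0.3281, 0.2053]
ee_rot: [0.0, 0.788, 0.616, -0.0]
force: [0.8, 0.9, -0.8]
width: 0.0707
```

>>> {"method": "move_arm", "body": {
  "rows": [
    [[221,-309,0],[0,0,0]],
    [[221,-309,0],[0,0,0]],
    [[221,-309,0],[0,0,0]],
    [[221,-309,0],[0,0,0]],
    [[221,-309,0],[0,0,0]]
  ]
}}

```text
time_s: 1.1
eef_pos: [0.4237, 0.1246, 0.2054]
ee_rot: [0.0, 0.788, 0.616, 0.0]
force: [0.1, 0.7, -0.6]
width: 0.0704
```

>>> {"method": "move_arm", "body": {
  "rows": [
    [[76,-106,-20],[0,0,0]],
    [[76,-106,-20],[0,0,0]],
    [[76,-106,-20],[0,0,0]],
    [[76,-106,-20],[0,0,0]],
    [[76,-106,-20],[0,0,0]]
  ]
}}

```text
time_s: 1.6
eef_pos: [0.4987, 0.0204, 0.1849]
ee_rot: [-0.0, 0.788, 0.615, -0.0]
force: [0.3, 1.4, -0.3]
width: 0.0705
```

```bash
python3 - <<'E'
from h import *
c=cam('wrist'); save(c,'w1.png'); np.savez('w1.npz',P=cloud(c),px=c['pixels'],T=c['Twc'],K=c['mtx'],z=c['z_map'])
s=state();print(s['time_s'],s['eef_pos'],s['width'])
E
```

```text
1.65 [0.49861155 0.02103887 0.1852928 ] 0.0706323203385087
```

View pics/w1.png

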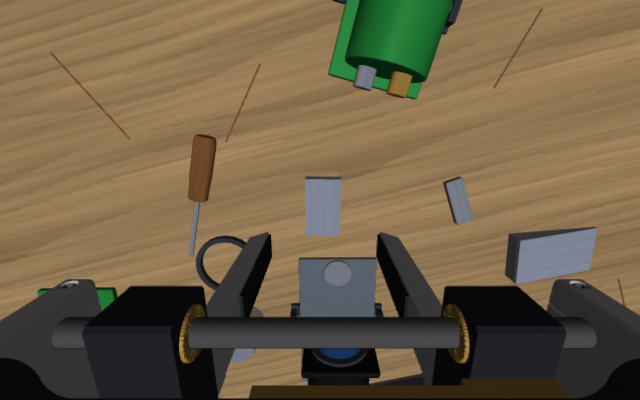

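The wrist view shows the wedge at (323,206), thin end towards the plate. The plate's front edge is at row 258, columns 299–376, and the pad is at (337,273). The fingers straddle the line. I'll measure these from here.

```bash
python3 - <<'E'
import numpy as np,cv2
d=np.load('w1.npz');P=d['P'];px=d['px'].astype(int);K=d['K'];T=d['T'];z=d['z'];o=T[:3,3]
print('cam',o)
def pr(uv,h):
    uv=np.atleast_2d(uv); D=np.c_[uv,np.ones(len(uv))]@np.linalg.inv(K).T@T[:3,:3].T
    return (o+D*((h-o[2])/D[:,2])[:,None])*1000
sat=px.max(-1)-px.min(-1); b=px.mean(-1); v,u=np.indices(b.shape)
a=np.radians(-14.0); U=np.array([np.cos(a),np.sin(a)]);N=np.array([-U[1],U[0]])
# wedge top mask
w=(u>298)&(u<350)&(v>168)&(v<243)&(px[...,2]>px[...,0]-5)&(b>60)
vv,uu=np.nonzero(w); r=cv2.minAreaRect(np.c_[uu,vv].astype(np.float32)); box=cv2.boxPoints(r); print('wedge px',r)
top=box[box[:,1].argsort()]
B=pr(top[:2],.017);F=pr(top[2:],.003); print('back',B.round(1),'front',F.round(1))
bc=B.mean(0)[:2];fc=F.mean(0)[:2];dd=fc-bc
print('len',np.hypot(*dd),'w',np.hypot(*(B[0]-B[1])),np.hypot(*(F[0]-F[1])),'yaw',np.degrees(np.arctan2(dd[1],dd[0])),'edge yaw',[np.degrees(np.arctan2(*(e[0]-e[1])[[0,1]])) for e in(B,F)])
print('cent UN',(bc+fc)@U/2,(bc+fc)@N/2,'depth z',np.percentile(P[w][:,2],[5,50,95]))
# plate front
m=(u>290)&(u<385)&(v>250)&(v<300)&(px[...,2]>px[...,0])&(b>60)
for row in (262,266,285,295,302):
    x=np.nonzero((px[row,285:390,2]>px[row,285:390,0]-3)&(b[row,285:390]>60))[0]+285
    q=pr([[x.min(),row],[x.max()+1,row]],.03); print(row,x.min(),x.max(),'U',(q[:,:2]@U).round(1),'N',(q[:,:2]@N).round(1))
for col in(305,318,355,370):
    x=np.nonzero((px[245:300,col,2]>px[245:300,col,0]-3)&(b[245:300,col]>60))[0]+245
    q=pr([[col,x.min()]],.03); print(col,x.min(),'U',q[:,:2]@U,'z',P[x.min()+4,col,2])
g=((b>np.median(b[262:290,305:370])+12)&(u>318)&(u<358)&(v>258)&(v<290)&(sat<40)).astype(np.uint8)
k,l,st,ce=cv2.connectedComponentsWithStats(g); i=1+st[1:,4].argmax(); q=pr(ce[i:i+1],.034); print('pad',ce[i],st[i],q,q[:,:2]@U,q[:,:2]@N)
E
```

```text
cam [0.41999396 0.04085431 0.36370953]
wedge px ((322.5, 206.5), (57.0, 35.0), 90.0)
back [[481.7   2.2  17. ]
 [492.   43.4  17. ]] front [[570.2  25.8   3. ]
 [558.8 -19.5   3. ]]Traceback (most recent call last):
  File "<stdin>", line 15, in <module>
TypeError: return arrays must be of ArrayType
```

```bash
cat > wm.py <<'E'
import numpy as np,cv2
a=np.radians(-14.0); U=np.array([np.cos(a),np.sin(a)]);N=np.array([-U[1],U[0]])
d=np.load('w1.npz');P=d['P'];px=d['px'].astype(int);K=d['K'];T=d['T'];o=T[:3,3]
def pr(uv,h):
    uv=np.atleast_2d(uv); D=np.c_[uv,np.ones(len(uv))]@np.linalg.inv(K).T@T[:3,:3].T
    return (o+D*((h-o[2])/D[:,2])[:,None])*1000
sat=px.max(-1)-px.min(-1); b=px.mean(-1); v,u=np.indices(b.shape)
g=px[...,2]>px[...,0]-3
w=(u>298)&(u<350)&(v>168)&(v<243)&g&(b>60)
rows=np.arange(183,232,4)
L=[];Rr=[]
for r in rows:
    x=np.nonzero(w[r])[0]; h=.017-.014*(r-178)/57
    L.append(pr([[x.min(),r]],h)[0,:2]);Rr.append(pr([[x.max()+1,r]],h)[0,:2])
for e in(L,Rr):
    e=np.array(e); UN=np.c_[e@U,e@N]; c=np.polyfit(UN[:,0],UN[:,1],1); print('side: N at mid',np.polyval(c,507),'yaw rel -14:',np.degrees(np.arctan(c[0])))
x=np.nonzero(w[:,322])[0]; print('rows',x.min(),x.max(),'tip U',pr([[322,x.max()+1]],.003)[:,:2]@U,'back U',pr([[322,x.min()]],.017)[:,:2]@U)
for e in('l','r'):
    q=[]
    for row in range(262,300,3):
        x=np.nonzero(g[row,285:390]&(b[row,285:390]>60))[0]+285
        q.append(pr([[x.min() if e=='l' else x.max()+1,row]],.03)[0,:2])
    q=np.array(q);c=np.polyfit(q@U,q@N,1);print('plate side N@580',np.polyval(c,580),'yaw rel',np.degrees(np.arctan(c[0])))
for col in(305,318,355,370):
    x=np.nonzero(g[245:300,col]&(b[245:300,col]>60))[0]+245
    print(col,x.min(),'front U',pr([[col,x.min()]],.03)[:,:2]@U,'z',P[x.min()+4,col,2])
m=((b>np.median(b[262:290,305:370])+8)&(u>318)&(u<358)&(v>260)&(v<290)&(sat<40)).astype(np.uint8)
k,l,st,ce=cv2.connectedComponentsWithStats(m); i=1+st[1:,4].argmax(); q=pr(ce[i:i+1],.034); print('pad',ce[i],st[i],q,q[:,:2]@U,q[:,:2]@N)
E
python3 wm.py
```

```text
side: N at mid 118.57464386601957 yaw rel -14: -0.8838498415465663
side: N at mid 161.9190003326638 yaw rel -14: -0.990792312150917
rows 179 235 tip U [548.374615] back U [468.08957653]
plate side N@580 109.85100857409356 yaw rel 0.4543369135339019
plate side N@580 208.00605230405753 yaw rel 0.23646387069162728
305 259 front U [568.40561259] z 0.029037042248396983
318 259 front U [568.43147575] z 0.030032399418751077
355 259 front U [568.50509311] z 0.03064498709260627
370 259 front U [568.53494086] z 0.02921159333564094
pad [337.26654064 273.44990548] [324 262  28  24 529] [[607.55982659  11.78269765  34.        ]] [586.66221065] [158.41472611]
```

>>> {"method": "move_arm", "body": {
  "rows": [
    [[1,-1,-50],[0,0,0]],
    [[1,-1,-100],[0,0,0]],
    [[1,-1,-140],[0,0,0]],
    [[1,-1,-165],[0,0,0]],
    [[1,-1,-175],[0,0,0]]
  ]
}}

```text
time_s: 2.15
eef_pos: [0.4986, 0.0207, 0.0087]
ee_rot: [-0.001, 0.787, 0.616, -0.001]
force: [0.3, 0.0, 0.6]
width: 0.0703
```

>>> {"method": "move_arm", "body": {
  "rows": [
    [[0,0,-3],[0,0,0]],
    [[0,0,-6],[0,0,0]],
    [[0,0,-6],[0,0,0]],
    [[0,0,-6],[0,0,0]]
  ]
}}

```text
time_s: 2.55
eef_pos: [0.5006, 0.0197, 0.0055]
ee_rot: [0.001, 0.788, 0.616, 0.001]
force: [0.1, -0.2, 0.2]
width: 0.0706
```

>>> {"method": "move_arm", "body": {
  "rows": [
    [[0,0,0],[0,0,0]],
    [[0,0,0],[0,0,0]],
    [[0,0,0],[0,0,0]],
    [[0,0,0],[0,0,0]],
    [[0,0,0],[0,0,0]]
  ],
  "fingers": 0.4,
  "newtons": 8
}}

```text
time_s: 3.05
eef_pos: [0.5001, 0.0196, 0.0046]
ee_rot: [0.0, 0.788, 0.616, 0.0]
force: [-0.9, 0.2, 2.4]
width: 0.0441
```

>>> {"method": "move_arm", "body": {
  "rows": [
    [[1,4,0],[0,0,0]],
    [[2,9,0],[0,0,0]],
    [[3,13,0],[0,0,0]],
    [[4.5,18,0],[0,0,0]],
    [[4.5,18,0],[0,0,0]]
  ]
}}

```text
time_s: 3.55
eef_pos: [0.5048, 0.0384, 0.0046]
ee_rot: [0.0, 0.788, 0.616, 0.0]
force: [0.2, 2.5, 3.0]
width: 0.0439
```

```bash
python3 - <<'E'
from h import *
c=cam('wrist'); save(c,'w2.png')
s=state();print(s['time_s'],s['eef_pos'],s['width'],s['force'])
o=c['Twc'][:3,3];print(o)
np.savez('w2.npz',P=cloud(c),px=c['pixels'],T=c['Twc'],K=c['mtx'])
E
```

```text
3.6 [0.50476547 0.0382262  0.00454976] 0.04381210923679476 [1.02429218 3.15412039 3.44153977]
[0.42574388 0.05868576 0.18317878]
```

View pics/w2.png

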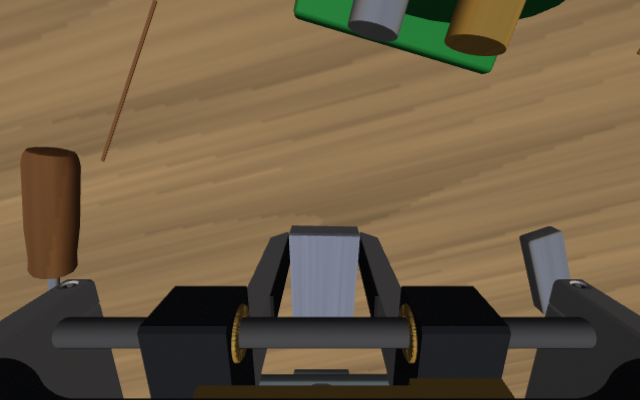

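The wrist view shows the wedge gripped between the fingers at (324,275), flush and aligned. Its back edge is at row 230, and the screwdriver and block are untouched. Now I'll push it forward.

>>> {"method": "move_arm", "body": {
  "rows": [
    [[10,-2.5,0],[0,0,0]],
    [[20,-5,0],[0,0,0]],
    [[30,-7.5,0],[0,0,0]],
    [[40,-10,0],[0,0,0]],
    [[40,-10,0],[0,0,0]]
  ]
}}

```text
time_s: 4.1
eef_pos: [0.5459, 0.0271, 0.0044]
ee_rot: [0.0, 0.788, 0.616, 0.0]
force: [2.5, -1.3, 4.5]
width: 0.0439
```

>>> {"method": "move_arm", "body": {
  "rows": [
    [[4,-1,0],[0,0,0]],
    [[8,-2,0],[0,0,0]],
    [[12,-3,0],[0,0,0]],
    [[16,-4,0],[0,0,0]],
    [[16,-4,0],[0,0,0]]
  ]
}}

```text
time_s: 4.6
eef_pos: [0.561, 0.0234, 0.0044]
ee_rot: [0.0, 0.788, 0.616, 0.0]
force: [1.2, -0.8, 0.5]
width: 0.0439
```

```bash
python3 - <<'E'
from h import *
c=cam('side'); s=state();print(s['time_s'],s['eef_pos'],s['width'],s['force'],s['torque'])
cv2.imwrite('pics/s2.png',cv2.resize(c['pixels'][150:270,200:350,::-1],None,fx=4,fy=4,interpolation=cv2.INTER_CUBIC))
E
```

```text
4.65 [0.56081484 0.0234985  0.00437099] 0.04385199198616638 [ 1.10176506  0.36873831 -0.79944358] [-0.07870636 -0.095551    0.05869364]
```

View pics/s2.png

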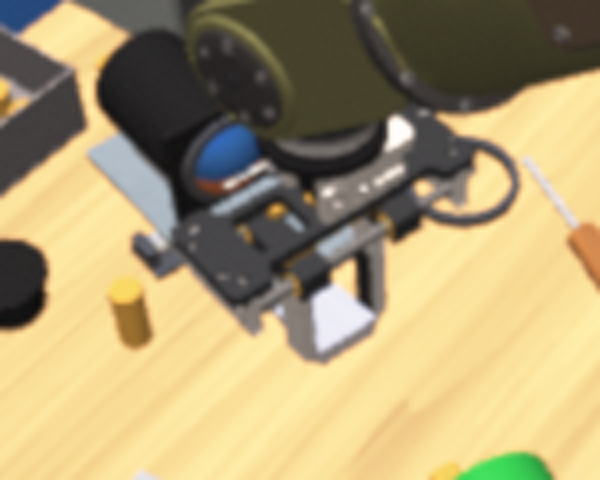

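The crop shows the wedge between the fingers at (340,320), heading under the plate, with the ring, standoff and dial clear. The last part goes in small steps while I watch the force.

>>> {"method": "move_arm", "body": {
  "rows": [
    [[1.5,-0.4,0],[0,0,0]],
    [[2.9,-0.7,0],[0,0,0]],
    [[4.4,-1.1,0],[0,0,0]],
    [[5.8,-1.4,0],[0,0,0]],
    [[5.8,-1.4,0],[0,0,0]]
  ]
}}

```text
time_s: 5.15
eef_pos: [0.5665, 0.0221, 0.0044]
ee_rot: [0.0, 0.788, 0.616, 0.0]
force: [0.4, 0.2, -1.2]
width: 0.0437
```

>>> {"method": "move_arm", "body": {
  "rows": [
    [[1,-0.25,0],[0,0,0]],
    [[1,-0.25,0],[0,0,0]],
    [[1.9,-0.5,0],[0,0,0]],
    [[1.9,-0.5,0],[0,0,0]]
  ]
}}

```text
time_s: 5.55
eef_pos: [0.5683, 0.0217, 0.0045]
ee_rot: [0.0, 0.788, 0.616, 0.0]
force: [-0.5, 0.3, -0.8]
width: 0.0437
```

>>> {"method": "move_arm", "body": {
  "rows": [
    [[1,-0.25,0],[0,0,0]],
    [[1,-0.25,0],[0,0,0]],
    [[1.9,-0.5,0],[0,0,0]],
    [[1.9,-0.5,0],[0,0,0]]
  ]
}}

```text
time_s: 5.95
eef_pos: [0.5702, 0.0212, 0.0045]
ee_rot: [0.0, 0.788, 0.616, 0.0]
force: [-0.6, -0.2, -0.9]
width: 0.0437
```

>>> {"method": "move_arm", "body": {
  "rows": [
    [[1,-0.25,0],[0,0,0]],
    [[1,-0.25,0],[0,0,0]],
    [[1.9,-0.5,0],[0,0,0]],
    [[1.9,-0.5,0],[0,0,0]]
  ]
}}

```text
time_s: 6.35
eef_pos: [0.5721, 0.0207, 0.0045]
ee_rot: [0.0, 0.788, 0.616, 0.0]
force: [0.8, -0.2, -0.5]
width: 0.044
```

>>> {"method": "move_arm", "body": {
  "rows": [
    [[1,-0.25,0],[0,0,0]],
    [[1,-0.25,0],[0,0,0]],
    [[1.9,-0.5,0],[0,0,0]],
    [[1.9,-0.5,0],[0,0,0]]
  ]
}}

```text
time_s: 6.75
eef_pos: [0.574, 0.0202, 0.0044]
ee_rot: [0.0, 0.788, 0.616, 0.0]
force: [0.6, -0.3, -1.3]
width: 0.0437
```

>>> {"method": "move_arm", "body": {
  "rows": [
    [[1,-0.25,0],[0,0,0]],
    [[1,-0.25,0],[0,0,0]],
    [[1.9,-0.5,0],[0,0,0]],
    [[1.9,-0.5,0],[0,0,0]]
  ]
}}

```text
time_s: 7.15
eef_pos: [0.5753, 0.0198, 0.0043]
ee_rot: [-0.0, 0.788, 0.616, -0.0]
force: [-4.9, -0.1, 1.7]
width: 0.0442
```

Contact is building. One more small step, then I'll release, back off and push on the back face with closed fingers to be sure it seats.

>>> {"method": "move_arm", "body": {
  "rows": [
    [[1,-0.25,0],[0,0,0]],
    [[1,-0.25,0],[0,0,0]]
  ]
}}

```text
time_s: 7.35
eef_pos: [0.5758, 0.0197, 0.0043]
ee_rot: [-0.001, 0.788, 0.616, -0.001]
force: [-9.0, 2.3, 5.5]
width: 0.0439
```

>>> {"method": "move_arm", "body": {
  "rows": [
    [[0,0,0],[0,0,0]],
    [[0,0,0],[0,0,0]],
    [[0,0,0],[0,0,0]]
  ],
  "fingers": 0.6
}}

```text
time_s: 7.65
eef_pos: [0.5772, 0.0194, 0.0046]
ee_rot: [0.0, 0.788, 0.616, 0.0]
force: [0.8, -0.6, -0.1]
width: 0.0563
```

>>> {"method": "move_arm", "body": {
  "rows": [
    [[-15,3.5,0],[0,0,0]],
    [[-30,7.5,0],[0,0,0]],
    [[-45,11,0],[0,0,0]],
    [[-45,11,0],[0,0,0]]
  ]
}}

```text
time_s: 8.05
eef_pos: [0.5309, 0.0307, 0.0045]
ee_rot: [-0.0, 0.788, 0.616, -0.0]
force: [0.5, -0.2, 0.6]
width: 0.0565
```

>>> {"method": "move_arm", "body": {
  "rows": [
    [[0,0,4],[0,0,0]],
    [[0,0,4],[0,0,0]],
    [[0,0,4],[0,0,0]],
    [[0,0,4],[0,0,0]],
    [[0,0,4],[0,0,0]]
  ],
  "fingers": 0
}}

```text
time_s: 8.55
eef_pos: [0.5319, 0.0304, 0.0083]
ee_rot: [-0.0, 0.788, 0.616, -0.0]
force: [0.1, 0.5, 0.5]
width: 0.02
```

```bash
python3 - <<'E'
from h import *
s=state();print(s['time_s'],s['eef_pos'],s['width'],s['force'],s['torque'])
c=cam('wrist'); save(c,'w3.png'); px=c['pixels'].astype(int)
P=cloud(c)
U=np.array([np.cos(np.radians(-14)),np.sin(np.radians(-14))]);N=np.array([-U[1],U[0]])
m=(px[...,2]>px[...,0]-3)&(P[...,2]>.008)&(P[...,2]<.019)&(abs(P[...,:2]@N*1000-159)<35)&(c['z_map']>.05)
q=P[m]*1000; print(m.sum()); 
if len(q): print(np.percentile(q[:,:2]@U,[1,5,50]),np.percentile(q[:,:2]@N,[1,99]))
E
```

```text
8.55 [0.53193626 0.03037497 0.0083399 ] 0.019970130324045682 [0.05428993 0.4737782  0.50106585] [ 0.02541362  0.02070099 -0.04703228]
1232
[498.98842573 499.42736727 547.21962564] [142.27346313 174.88201681]
```

View pics/w3.png

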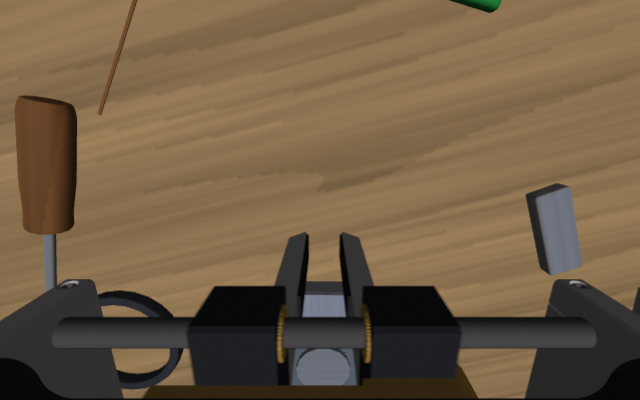

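The wrist view shows the wedge at (323,300) and the pad at (323,367), both centred on the tool line, with the bystanders still in place. I'll finish closing the fingers and push on the back face.

>>> {"method": "move_arm", "body": {
  "rows": [
    [[0,0,0],[0,0,0]],
    [[0,0,0],[0,0,0]],
    [[5,-1.2,0],[0,0,0]],
    [[10,-2.5,0],[0,0,0]],
    [[16,-4,0],[0,0,0]]
  ]
}}

```text
time_s: 9.1
eef_pos: [0.5484, 0.0263, 0.0085]
ee_rot: [0.0, 0.788, 0.616, 0.0]
force: [0.5, 0.3, -0.5]
width: 0.0006
```

>>> {"method": "move_arm", "body": {
  "rows": [
    [[1.5,-0.4,0],[0,0,0]],
    [[3,-0.7,0],[0,0,0]],
    [[4.5,-1.1,0],[0,0,0]],
    [[4.5,-1.1,0],[0,0,0]]
  ]
}}

```text
time_s: 9.5
eef_pos: [0.5524, 0.0253, 0.0084]
ee_rot: [-0.0, 0.788, 0.616, 0.0]
force: [-0.3, -0.5, 0.2]
width: 0.0009
```

>>> {"method": "move_arm", "body": {
  "rows": [
    [[1,-0.25,0],[0,0,0]],
    [[2,-0.5,0],[0,0,0]],
    [[2,-0.5,0],[0,0,0]]
  ]
}}

```text
time_s: 9.8
eef_pos: [0.554, 0.0249, 0.0084]
ee_rot: [-0.0, 0.788, 0.616, -0.0]
force: [-1.7, 1.2, 1.5]
width: 0.0007
```

>>> {"method": "move_arm", "body": {
  "rows": [
    [[1,-0.25,0],[0,0,0]],
    [[1,-0.25,0],[0,0,0]],
    [[1,-0.25,0],[0,0,0]]
  ]
}}

```text
time_s: 10.1
eef_pos: [0.5542, 0.0249, 0.0084]
ee_rot: [-0.001, 0.788, 0.616, -0.001]
force: [-9.9, 3.0, 7.2]
width: 0.0002
```

>>> {"method": "move_arm", "body": {
  "rows": [
    [[1,-0.25,0],[0,0,0]],
    [[1,-0.25,0],[0,0,0]],
    [[1,-0.25,0],[0,0,0]]
  ]
}}

```text
time_s: 10.4
eef_pos: [0.5543, 0.0248, 0.0083]
ee_rot: [-0.002, 0.788, 0.616, -0.002]
force: [-16.2, 3.3, 12.5]
width: 0.0007
```

It stops hard: 16 N with no further travel. Now I'll retreat, raise and go over the pad.

>>> {"method": "move_arm", "body": {
  "rows": [
    [[-25,6,0],[0,0,0]],
    [[-25,6,40],[0,0,0]],
    [[-25,6,65],[0,0,0]],
    [[15,-4,65],[0,0,0]],
    [[51,-12,60],[0,0,0]]
  ]
}}

```text
time_s: 10.9
eef_pos: [0.6095, 0.0121, 0.0708]
ee_rot: [0.001, 0.788, 0.616, 0.002]
force: [0.5, 0.2, 0.0]
width: 0.0007
```

>>> {"method": "move_arm", "body": {
  "rows": [
    [[0,0,-10],[0,0,0]],
    [[0,0,-20],[0,0,0]],
    [[0,0,-28],[0,0,0]],
    [[0,0,-31],[0,0,0]],
    [[0,0,-31],[0,0,0]]
  ]
}}

```text
time_s: 11.4
eef_pos: [0.6068, 0.0126, 0.0372]
ee_rot: [-0.0, 0.788, 0.616, -0.0]
force: [0.2, -0.1, -0.3]
width: 0.0004
```

>>> {"method": "move_arm", "body": {
  "rows": [
    [[0,0,-1],[0,0,0]],
    [[0,0,-2],[0,0,0]],
    [[0,0,-2],[0,0,0]]
  ]
}}

```text
time_s: 11.7
eef_pos: [0.6073, 0.0124, 0.0357]
ee_rot: [0.0, 0.788, 0.616, 0.0]
force: [-0.7, -0.2, -0.1]
width: 0.0007
```

>>> {"method": "move_arm", "body": {
  "rows": [
    [[0,0,-1],[0,0,0]],
    [[0,0,-2],[0,0,0]],
    [[0,0,-2],[0,0,0]]
  ]
}}

```text
time_s: 12.0
eef_pos: [0.6075, 0.0123, 0.0343]
ee_rot: [0.0, 0.788, 0.616, 0.0]
force: [-4.0, 0.5, 8.7]
width: 0.0003
```

>>> {"method": "move_arm", "body": {
  "rows": [
    [[0,0,-1],[0,0,0]],
    [[0,0,-1],[0,0,0]],
    [[0,0,-1],[0,0,0]]
  ]
}}

```text
time_s: 12.3
eef_pos: [0.6076, 0.0124, 0.0342]
ee_rot: [0.0, 0.788, 0.616, 0.0]
force: [-9.0, 0.2, 17.9]
width: 0.0008
```

The pad takes 17.9 N without sinking. I'll hold it a moment, slightly eased.

>>> {"method": "move_arm", "body": {
  "rows": [
    [[0,0,0.3],[0,0,0]],
    [[0,0,0.3],[0,0,0]],
    [[0,0,0.3],[0,0,0]],
    [[0,0,0.3],[0,0,0]],
    [[0,0,0.3],[0,0,0]]
  ]
}}

```text
time_s: 12.8
eef_pos: [0.6076, 0.0123, 0.0342]
ee_rot: [0.0, 0.788, 0.616, 0.0]
force: [-8.1, -0.4, 15.6]
width: 0.0006
```

>>> {"method": "move_arm", "body": {
  "rows": [
    [[0,0,10],[0,0,0]],
    [[0,0,50],[0,0,0]],
    [[-40,10,90],[0,0,0]],
    [[-85,21,110],[0,0,0]],
    [[-130,32,130],[0,0,0]]
  ]
}}

```text
time_s: 13.3
eef_pos: [0.483, 0.0428, 0.1608]
ee_rot: [0.0, 0.788, 0.616, 0.0]
force: [0.4, -0.3, 1.6]
width: 0.0006
```

>>> {"method": "move_arm", "body": {
  "rows": [
    [[-40,40,40],[0,0,0]],
    [[-80,80,40],[0,0,0]],
    [[-110,120,40],[0,0,0]],
    [[-140,160,40],[0,0,0]],
    [[-140,160,40],[0,0,0]]
  ]
}}

```text
time_s: 13.8
eef_pos: [0.3423, 0.2046, 0.2003]
ee_rot: [-0.0, 0.787, 0.617, 0.001]
force: [0.6, 0.3, 0.1]
width: 0.0005
```

```bash
python3 - <<'E'
from h import *
c=cam('side'); s=state();print(s['time_s'],s['eef_pos'],s['force'])
cv2.imwrite('pics/s3.png',cv2.resize(c['pixels'][140:270,170:350,::-1],None,fx=4,fy=4,interpolation=cv2.INTER_CUBIC))
c=cam('wrist')
cv2.imwrite('pics/w4.png',c['pixels'][:,:,::-1])
E
```

```text
13.85 [0.34171568 0.2055993  0.20027883] [ 1.46261036 -0.5697125   1.18399469]
```

View pics/s3.png

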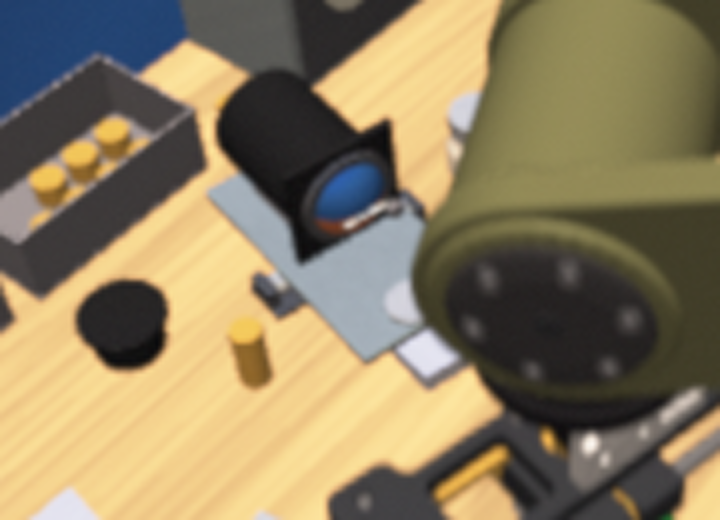

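The crop shows the wedge at (430,355), seated square under the plate's front, and the cradle level. The arm hides part of it, so I'll check squareness in the scene view before handing in.

```bash
python3 - <<'E'
from h import *
c=cam('scene'); print(state()['time_s'])
cv2.imwrite('pics/sc2.png',cv2.resize(c['pixels'][170:290,260:430,::-1],None,fx=4,fy=4,interpolation=cv2.INTER_CUBIC))
P=cloud(c);U=np.array([np.cos(np.radians(-14)),np.sin(np.radians(-14))]);N=np.array([-U[1],U[0]])
px=c['pixels'].astype(int); u=P[...,:2]@U*1000;n=P[...,:2]@N*1000
m=(px[...,2]>px[...,0]-10)&(u>530)&(u<566)&(abs(n-159)<40)&(P[...,2]>.006)&(P[...,2]<.022)
print(m.sum(),np.percentile(u[m],[2,98]),np.percentile(n[m],[2,50,98]),cv2.minAreaRect((P[m][:,:2]*1000).astype(np.float32)))
E
```

```text
13.95
67 [541.6055675 555.4817508] [138.19694798 162.62695598 180.17731845] ((570.8192138671875, 21.59931755065918), (42.538787841796875, 15.05180549621582), 70.00731658935547)
```

View pics/sc2.png

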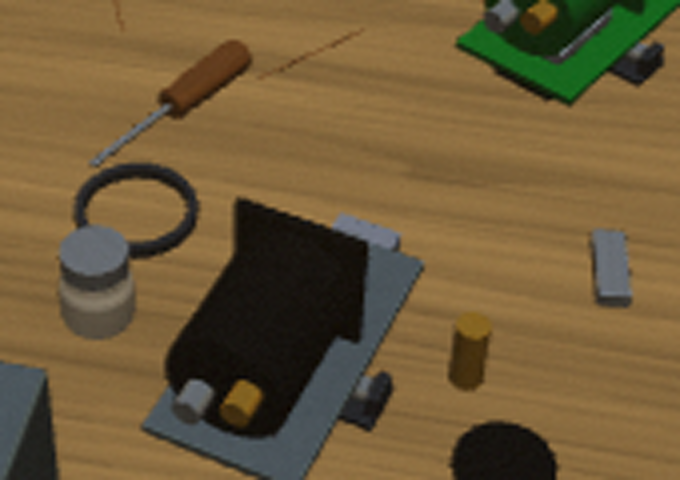

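The scene crop shows the wedge's back end at (365,233), square to the plate. It measures centred across the plate (middle 159, against 158.9 mm for the plate) with its back at 541 mm, as expected. All the bystanders in view are where they were.

```bash
python3 -c "
from station import *
print(hand_in())"
```

```text
the job is handed in; nothing more can be done
None
```

The wedge is snug under the middle of the front foot, the press test held, and I handed the job in at about 14 s with the arm clear.

- **Wedge:** I gripped the small wedge lightly by its sides on the bench, slid it about 19 mm sideways onto the foot's centre line, then pushed it in thin end first. I then pushed on its back face with the fingers closed. It stopped hard at 16 N with no further travel.
- **Press test:** I pressed the pad up to 17.9 N and held about 15.6 N for half a second. The fingertip stayed at 34.2 mm, against a nominal pad top of 34 mm, so the cradle did not tip.
- **Last checks:** The wedge's visible back end is centred within about 1 mm. In the last picture it looks square, and the bystanders in view look unmoved.

**Disagreements:**
- The wedge seated about 4–5 mm further in than the plate's front edge predicted, which fits the pad position I measured directly from the wrist camera.
- A rectangle fit of the few visible wedge pixels gave a yaw 6° off. I put that down to coarse pixels (67 in all).
- The press also carried about 9 N of sideways force.

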